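# Press the finished brass cover onto the jeweller's dust box

### The job

Slide the vise jaw open and turn the quarter-turn stud on the grey dust box until its bar lines up with the two red marks on the rim. Then lift the finished brass cover out of the vise by its wooden grip, lower it into the recess of the dust box with its slot over the stud, and press it down against the sprung seal until it is flush with the rim. Finish holding it pressed there (do not let go), and leave the other things on the bench where they are.

Things in the scene. Friction and masses are not known exactly. Their poses are not given: they have to be found in the camera images.
- vise: Low blue vise fixed to the bench. Origin: on the bench under the clamped cover. Bed at z 45 mm. Fixed jaw at +x, top z 60; sliding steel jaw at -x, top z 58, opens to -x. The cover starts flat on the bed, axes parallel to the vise's, up to 10 mm off centre in y. A lip of the sliding jaw reaches 4 mm over the cover's edge: it cannot be lifted until the jaw is opened. 210 x 120 mm.
- jaw (a joint): Sliding jaw of the vise, m: 0 = shut on the cover (start), grows as the jaw slides to the vise's -x, 0.04 = fully open (stop). It slides stiffly (about 3 N) and stays where it is left. At 0.02 or more the cover is well clear of the lip.
- jaw_post (a point): Centre of the top of the red square post on the sliding jaw by which it is pulled: 14 x 14 mm, 34 mm tall above the jaw's top; sides parallel to the vise's x and y axes. With the jaw shut it is 58 mm from the vise origin towards -x, top at z 92 mm.
- dustbox: Grey vented box fixed to the bench, 120 (x) by 190 (y) mm, rim top z 61. Origin: on the bench under its centre. Recess in its top 70 (x) by 136 (y) mm, 6 mm deep to a hard ledge; black sprung seal ring inside the ledge. Stud at x 0, y +45 mm. Two red lines on the rim at x +-47, y +45 mm run along x: the stud's bar is aligned when it lies along them (along the box's x axis).
- recess (a point): Centre of the recess, at ledge height (z 55 mm), axes as the dust box. The cover is home when its origin is here with its axes parallel to these (its slot end at +y).
- stud (a joint): Quarter-turn stud, rad: angle of its bar from the box's x axis, counterclockwise from above; 0 = aligned with the red marks; starts 0.9 to 1.45 (across), so turn it clockwise seen from above. Range -0.4 to 1.6, no detent, light friction (0.05 N m), stays where left. The cover passes over it only within about 0.2 of 0.
- stud_top (a point): Centre of the top of the stud's steel bar (on the turning axis), z 80 mm. The bar is 34 long x 10 wide x 16 mm tall, rounded box with a dark groove along its top, from z 64 to 80 mm, on a 9 mm round neck. This frame turns with the bar: its x axis is along the bar.
- seal (a joint): Sprung black rubber ring in the recess, m: 0 = up, 3.5 mm above the ledge; grows as pushed down, about 0.0035 when the cover is on the ledge. Preload about 7.5 N, 1200 N/m, about 12 N when the cover is flush. The cover's weight (about 3.5 N) does not push it down: without a hand on it the cover stands 3.5 mm proud.
- cover: Loose gold-coloured brass plate, 64 (x) by 130 (y) by 6 mm, 0.35 kg. Origin: centre of its underside. Through slot 40 (x) by 17 (y) mm at y +45 mm for the stud's bar; dark dots at the -y end. Dark wooden grip upright in its middle: 30 (x) by 12 (y) mm, z 6 to 38 mm; take it across the 12 mm. 3 mm play each side in the recess. 8 to 10 N of push brings it from the seal down onto the ledge.
- cover_grip (a point): Centre of the top of the cover's wooden grip, 38 mm above the cover's underside, axes as the cover.
- tweezers: Steel tweezers, 140 mm long, lying between the vise and the dust box; origin mid-length underneath. To be left alone.
- jar: Amber jar with black cap, 56 mm diameter, 70 mm tall; to be left alone.
- hammer: Hammer 200 mm long lying on the bench; to be left alone.
- mandrel: Upright steel ring mandrel, 80 mm foot, 190 mm tall; to be left alone.
- dish: White dish 90 mm wide, 25 mm tall; to be left alone.
There are look-alikes about, which are no part of the job. Of the things that look like the cover, the smallest one is meant.

How it is judged:
On the way, in this order (a step that is already met when the one before it is completed fails the run):
1. the vise jaw is open and the stud's bar is in line with the red marks (either first) (value of joint stud between -0.2 and 0.2 rad and value of joint jaw above 0.015 m), for 0.2 s.
2. the cover is lifted clear of the vise in the gripper (z of cover in the frame of vise above 0.075 m and contact force between the fingers and cover above 1 N), for 0.2 s.
At the end, for the whole second after the job is handed in: Robot still on the cover (over 2 N), cover still and home in the recess: within 6 mm, 0.1 rad, level to 0.05 rad, underside within 1.5 mm of the ledge, seal down over 2.2 mm, bearing on the dust box with over 7 N; stud within 0.2 rad of the marks, jaw open over 15 mm (all of step 1 and z of cover in the frame of recess between -0.003 and 0.0015 m and horizontal distance between cover and recess below 0.006 m and angle between the y axis of cover and the y axis of dustbox, either way round below 0.1 rad and angle between cover's own z axis and vertical below 0.05 rad and value of joint seal above 0.0022 m and contact force between cover and dustbox above 7 N and contact force between the fingers and cover above 2 N and linear speed of cover below 0.02 m/s); the arm keeps its last pose, push and grip.
It fails at once if the tweezers is moved more than 30 mm (distance of tweezers from where it was at the start of the episode above 0.03 m).
It fails at once if the jar is moved more than 30 mm (distance of jar from where it was at the start of the episode above 0.03 m).
It fails at once if the hammer is moved more than 30 mm (distance of hammer from where it was at the start of the episode above 0.03 m).
It fails at once if the mandrel is moved more than 30 mm (distance of mandrel from where it was at the start of the episode above 0.03 m).
It fails at once if the dish is moved more than 30 mm (distance of dish from where it was at the start of the episode above 0.03 m).
It also fails if it takes over 61 s, if anything falls off the work surface, if the arm or the gripper's body presses on something with over 40 N, if the wrist force passes 120 N, or if a joint passes its speed limit or range.

### The arm

A 6-joint arm with a two-finger parallel gripper is mounted at the origin on the work surface. World frame = base frame: x ahead of the robot, y to its left, z up, the work surface at z = 0. Lengths are in m, angles in rad, forces in N, time in s.
With the tool pointing down it reaches from about 0.275 to 0.725 m from the base axis. Payload 15.9 kg.
Tool frame: the origin (TCP) lies midway between the tips of the shut fingers; the grasp point (between the pads) lies 19 mm behind it (arm.grip_depth is the distance from the TCP to the grasp point, in m); y points along the fingers, x is the direction in which the jaws open and shut, and the axes are right-handed (so a half turn about y gives the same grasp; the last joint's range is limited). The gripper opens to 85 mm and grips with 20 to 120 N. Pads are 22 mm wide; open, the fingers measure 114 mm over their backs; the gripper's body (76 mm by 85 mm) begins 54 mm behind the grasp point. The pads swing forward as they close: fully open they stand 13 mm farther back than shut.
Start: joints at [1.114, 0.213, -0.034, 1.323, 0, 1.571], TCP at [0.221, 0.449, 0.231] pointing down, gripper open.
Joint ranges: [-2.98, 2.98], [-0.74, 1.72], [-1.14, 1.35], [-2.1, 2.04], [-1.57, 1.44], [-3.14, 3.14]. Speed limits (rad/s): [1.89, 1.89, 2.39, 2.57, 3.14, 3.14].

### API

Orientations are given as a unit quaternion [w, x, y, z].
In Python, from rig import arm gives the robot as it stands. The module is installed in compiled form; this text tells all that it offers.
- The arm moves only by the tool drive_tool, never from a script. Its argument "targets" is a list of rows, each an object of numbers: "x", "y", "z": the shift along the tool's x, y, z in mm; "wx", "wy", "wz": the turn, a rotation vector about the tool's x, y, z in rad; "claw": the finger opening in mm, from 0 to 85.4. In form: [{"x": .., "y": .., "z": .., "wx": .., "wy": .., "wz": .., "claw": ..}, ...]. A call has 1 to 20 rows; each row shifts and turns the commanded pose from where the row before left it, along the tool's axes as they then stand; what a row does not reach is not made up. A row lasts 1/12 s, in which the tool goes at most 41.7 mm and 7.16 degrees, less where a joint would pass 70% of its speed; a pose out of reach is approached as far as the arm can. A call is refused whole if a number of a shift passes 41.7 or a number of a turn 0.125, either way. A call with a gripper value outside its range is refused whole. The fingers move at their own pace and stop on an object; the grip force is fixed at half the most. Time passes only in rows, so rows that do not move let the fingers close. It gives the time, the measured TCP pose, the force and the opening at its end, in the units of the state.
- arm.sense(): the state, without advancing time (a new reading comes with each control period).
- arm.camera(name): name is "scene" or "top"; returns a dict with "img" (400x640x3 uint8, red, green, blue), "fx", "fy", "cx", "cy" (pixels), "rvec" (rotation vector, rad) and "tvec" (3), from world to camera coordinates, as OpenCV has them. Camera axes: x right, y down, z forward; pixel columns grow to the right and rows downward; lengths in m; the calibration is good to about 2 mm. A picture is of the moment at which its call begins. There is no depth.
- arm.job_done(): hands the job in, once; it reports no verdict.
Trained networks look in the newest picture that a camera, given by its name, has taken for a name from the list of things; names that differ only in an ending like _2 or _b are one class to them, and where a whole thing is asked for, a point or a joint stands for the part that bears it (a point fixed in the world has none). Each returns a list of dicts, best first, with "p" (0 to 1); they miss things now and then, are a little off and sometimes report something else, mostly with a low value. They report only what shows in the picture. A call takes as long as a camera call. They do not tell look-alikes from the thing itself.
- arm.silhouettes(camera, query): "pixels" (400x640 bool, what is visible of it) and "pixel" ([column, row] in pixels, amid what is visible of it).
The state is a dict: "t": time; "qpos": joint angles; "joint_vel": joint speeds; "joint_efforts": joint torques, N m; "ee_pos": TCP position; "orientation": TCP orientation; "force": force on the tool from outside, world axes, zero at the start; "torque": the same for the moment, N m; "finger_gap": finger opening in m.
Only numpy, scipy, OpenCV 4.12 (cv2) and the standard library are available. Lean on these libraries where they do the work, as an engineer would, in place of code of your own. Each camera call takes 0.05 s, during which the arm holds its last target.

## Working session

There is one attempt and no reset: what is moved stays moved. The work goes in short steps, Python scripts to look and compute and a tool call to move; the robot and the scene stay as the last step left them, time stands still between calls to the robot, and variables do not carry over. Pictures are saved under pics/ and viewed, and the job is handed in when it is done.

Besides the shell and the picture viewer there is one more tool, called after ">>>" by a JSON object that holds its "op" and its "data". drive_tool: Moves the arm, as the interface text tells. Its arguments: {"type":"object","properties":{"targets":{"type":"array"}},"required":["targets"]}

```bash
mkdir -p pics; cat > h.py <<'E'
import numpy as np, cv2
from rig import arm
from scipy.spatial.transform import Rotation as R
def cam(n,fn=None):
    c=arm.camera(n)
    if fn: cv2.imwrite('pics/'+fn,c['img'][:,:,::-1])
    return c
def ray(c,px):
    Rm=cv2.Rodrigues(np.array(c['rvec'],float))[0]; t=np.array(c['tvec'],float).ravel()
    d=Rm.T@np.array([(px[0]-c['cx'])/c['fx'],(px[1]-c['cy'])/c['fy'],1.0]); o=-Rm.T@t
    return o,d
def atz(c,px,z):
    o,d=ray(c,px); return o+d*(z-o[2])/d[2]
def proj(c,P):
    K=np.array([[c['fx'],0,c['cx']],[0,c['fy'],c['cy']],[0,0,1.0]])
    return cv2.projectPoints(np.array(P,float).reshape(-1,1,3),np.array(c['rvec'],float),np.array(c['tvec'],float),K,None)[0].reshape(-1,2)
E
python3 - <<'E'
from h import *
print(arm.sense())
for n in('scene','top'):
    c=cam(n,n+'0.png'); print(n,c['fx'],c['rvec'],c['tvec'],ray(c,(320,200)))
    for q in('vise','jaw_post','dustbox','cover','cover_grip','stud_top','stud','tweezers'):
        for r in arm.silhouettes(n,q):
            print(n,q,round(r['p'],2),r['pixel'],r['pixels'].sum())
E
```

```text
{'t': 0.0, 'qpos': array([ 1.11398397e+00,  2.13336602e-01, -3.50235073e-02,  1.32349900e+00,
       -2.56143107e-06,  1.57078111e+00]), 'joint_vel': array([-2.47946954e-05,  1.61885781e-03,  7.93639451e-04, -2.24519568e-03,
       -2.14874970e-04, -5.33586673e-04]), 'joint_efforts': array([-3.58863894e-03, -6.86172152e+01,  4.87118161e+01,  1.76847645e-02,
       -2.87075791e-04, -1.65677498e-07]), 'ee_pos': array([0.22040283, 0.44844089, 0.23084005]), 'orientation': array([-0.60002462,  0.60042342,  0.3734876 , -0.37412456]), 'force': array([-0.61081209, -0.51192405,  0.29688255]), 'torque': array([ 0.02338596, -0.03284363,  0.00779054]), 'finger_gap': 0.0850193820483901}
scene 369.63743312508984 [ 2.40223989  0.57770741 -0.20631508] [-0.46944159 -0.12217084  1.15584369] (array([ 0.79341285, -0.51944695,  0.81972354]), array([-0.28885702,  0.56715904, -0.77133302]))
scene vise 0.56 [265.5, 287.0] 3159
scene jaw_post 0.58 [270.0, 278.9] 834
scene dustbox 0.58 [376.6, 178.6] 2758
scene dustbox 0.58 [292.0, 209.4] 168
scene cover 0.98 [161.9, 266.2] 2132
scene cover 0.84 [366.3, 358.3
[... 201 characters left out ...]
3] 275
top 479.6253465496 [ 2.19906878 -2.18690936  0.06063759] [0.01233196 0.5116223  1.30176191] (array([0.43832334, 0.01446147, 1.32821573]), array([ 0.05254687, -0.01017367, -0.99862888]))
top vise 0.6 [396.6, 201.4] 2469
top jaw_post 0.76 [404.5, 200.9] 614
top dustbox 0.71 [243.2, 159.7] 3409
top cover 0.85 [395.9, 181.4] 1082
top cover 0.76 [414.4, 102.0] 1874
top cover 0.69 [428.0, 299.9] 1823
top cover 0.33 [319.2, 235.7] 118
top cover_grip 0.85 [426.1, 300.0] 1978
top cover_grip 0.72 [397.0, 180.5] 1078
top cover_grip 0.7 [227.1, 160.6] 27
top cover_grip 0.62 [415.0, 105.3] 1863
top stud_top 0.55 [224.7, 160.7] 45
top stud 0.38 [224.0, 162.6] 63
top tweezers 0.71 [479.2, 142.9] 815
```

View pics/scene0.png

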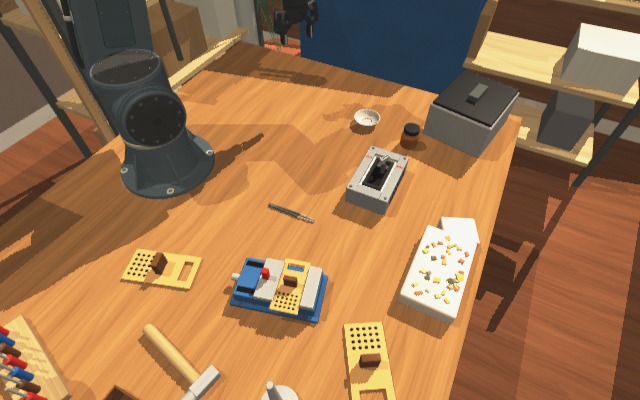

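View pics/top0.png

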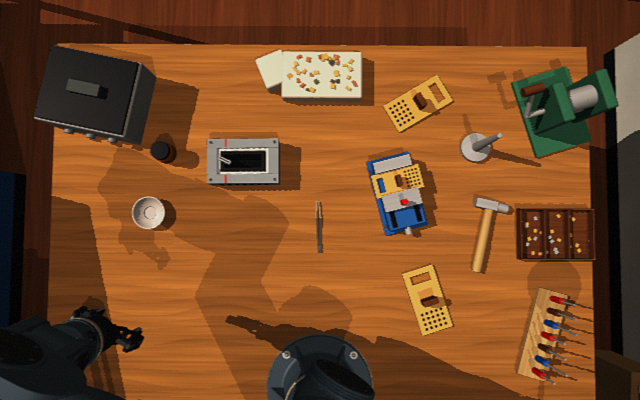

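```bash
python3 -c "
import cv2
a=cv2.imread('pics/top0.png')
cv2.imwrite('pics/t0a.png',cv2.resize(a[90:310,340:500],None,fx=4.5*0.6,fy=4.5*0.6,interpolation=2))
cv2.imwrite('pics/t0b.png',cv2.resize(a[100:220,180:300],None,fx=5,fy=5,interpolation=2))
cv2.imwrite('pics/t0c.png',cv2.resize(a[140:260,340:460],None,fx=5,fy=5,interpolation=2))
"
```

```text
(no output)
```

View pics/t0c.png

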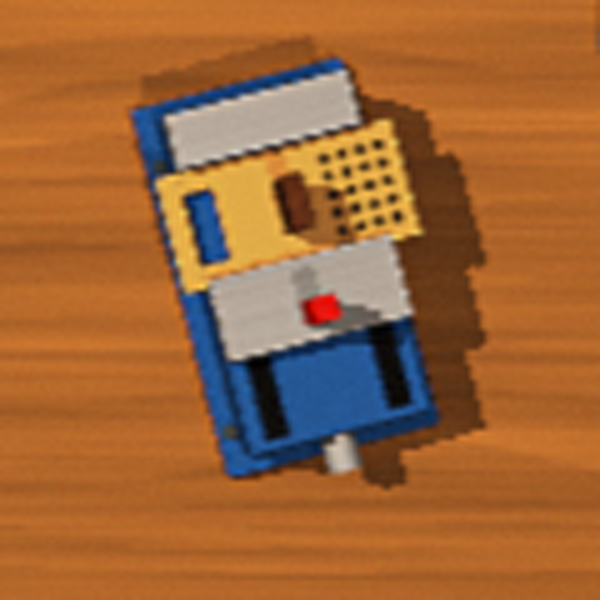

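View pics/t0b.png

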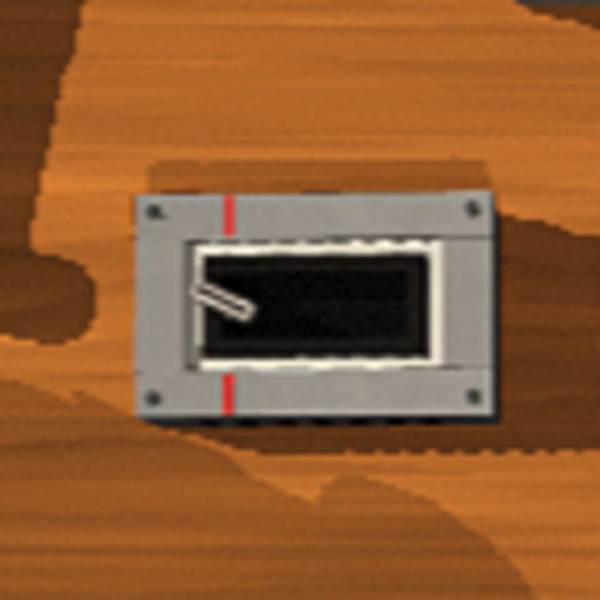

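```bash
python3 - <<'E'
from h import *
c=cam('top')
def crop(pts,o,z): return np.array([atz(c,np.array(p)/5-0.4+np.array(o),z) for p in pts])[:,:2]
b=crop([(135,193),(493,193),(496,413),(137,415)],(180,100),.061)
print('box',b,b.mean(0),np.linalg.norm(b-np.roll(b,1,0),axis=1))
yv=(b[0]-b[1])/2+(b[3]-b[2])/2; print('box yaw',np.degrees(np.arctan2(-yv[0],yv[1])))
m=crop([(229,195),(229,235),(228,375),(228,414)],(180,100),.061);print('marks',m)
s=crop([(195,287),(251,313)],(180,100),.080);print('stud',s,s.mean(0),np.degrees(np.arctan2(*(s[0]-s[1])[::-1])))
v=crop([(157,178),(388,120),(422,233),(187,290)],(340,140),.051)
print('cover',v,v.mean(0),np.linalg.norm(v-np.roll(v,1,0),axis=1))
yv=v[0]-v[1]; print('yaw',np.degrees(np.arctan2(-yv[0],yv[1])))
yv=v[3]-v[2]; print('yaw',np.degrees(np.arctan2(-yv[0],yv[1])))
img=c['img'].astype(int)
m=(img[...,0]>150)&(img[...,1]<60)&(img[...,2]<60); m[:,:340]=0;m[:,460:]=0;m[:140]=0;m[260:]=0
ys,xs=np.nonzero(m);print(np.c_[xs,ys,img[ys,xs]])
p=np.array([xs.mean(),ys.mean()]);print('post',p,atz(c,p,.092))
g=crop([(280,182),(303,177),(315,227),(292,235)],(340,140),.083);print('grip?',g,g.mean(0))
E
```

```text
box [[0.66825058 0.30457451]
 [0.66930183 0.11376004]
 [0.55165467 0.11101559]
 [0.54953778 0.30136355]] [0.60968621 0.20767842] [0.11875622 0.19081737 0.11767917 0.19035973]
box yaw 0.4762200256932383
marks [[0.66745156 0.25445399]
 [0.64597173 0.25411177]
 [0.57110474 0.25344978]
 [0.55033667 0.25311841]]
stud [[0.61531405 0.2678928 ]
 [0.6017779  0.23834503]] [0.60854598 0.25311891] 65.38697981433357
cover [[ 0.57269619 -0.13460504]
 [ 0.60457567 -0.25834414]
 [ 0.54397426 -0.27612048]
 [ 0.51278147 -0.15055038]] [ 0.5585069  -0.20490501] [0.06200022 0.12777976 0.0631548  0.12938641]
yaw 14.447200691724603
yaw 13.950436593839706
[[404 199 219  45  38]
 [405 199 230  32  25]
 [406 199 228  39  33]
 [402 200 201  18  10]
 [403 200 230  15   8]
 [404 200 230  14   6]
 [405 200 232  14   6]
 [406 200 228  11   3]
 [407 200 163  53  49]
 [402 201 206  10   2]
 [403 201 233  24  14]
 [404 201 230  22  16]
 [405 201 229  19   9]
 [406 201 228  16   9]
 [407 201 172  32  27]
 [402 202 181   6   0]
 [403 202 222  22  13]
 [404 202 231  22  13]
 [405 202 231  20  11]
 [406 202 235  14   5]
 [407 202 226  25  19]
 [403 203 204  12   3]
 [404 203 233  21  14]
 [405 203 234  24  18]
 [406 203 233  27  20]
 [407 203 192  47  44]
 [403 204 152  18  16]]
post [404.59259259 201.25925926] [ 0.50132694 -0.21643764  0.092     ]
grip? [[ 0.56758948 -0.19499688]
 [ 0.57027401 -0.20699962]
 [ 0.54415349 -0.21313571]
 [ 0.53990806 -0.20113983]] [ 0.55548126 -0.20406801]
```

```bash
python3 - <<'E'
from h import *
def fr(o,yaw,pts):
    a=np.radians(yaw);M=np.array([[np.cos(a),-np.sin(a),0],[np.sin(a),np.cos(a),0],[0,0,1]])
    return np.array(pts)@M.T+np.array([o[0],o[1],0])
box=fr((.6097,.2077),.48,[(.06,.095,.061),(.06,-.095,.061),(-.06,-.095,.061),(-.06,.095,.061),(.035,.068,.061),(.035,-.068,.061),(-.035,-.068,.061),(-.035,.068,.061)])
stud=fr((.6090,.2531),65.4,[(.017,.005,.08),(.017,-.005,.08),(-.017,-.005,.08),(-.017,.005,.08)])
cov=fr((.5575,-.2045),14.2,[(.032,.065,.051),(.032,-.065,.051),(-.032,-.065,.051),(-.032,.065,.051)])
grip=fr((.5575,-.2045),14.2,[(.015,.006,.083),(.015,-.006,.083),(-.015,-.006,.083),(-.015,.006,.083)])
post=fr((.5013,-.2164),14.2,[(.007,.007,.092),(.007,-.007,.092),(-.007,-.007,.092),(-.007,.007,.092)])
for n,rs in(('scene',[(340,140,80),(225,235,110)]),('top',[(200,120,90),(350,140,100)])):
    c=cam(n); 
    ims=[]
    for x,y,w in rs:
        s=400/w*1.0
        im=cv2.resize(c['img'][y:y+w,x:x+w,::-1],(400,400),interpolation=cv2.INTER_CUBIC)
        for q,col in((box[:4],(0,255,0)),(box[4:],(0,255,255)),(stud,(255,0,255)),(cov,(0,255,0)),(grip,(255,255,0)),(post,(255,255,255))):
            p=((proj(c,q)+0.5-np.array([x,y]))*s).astype(int)
            cv2.polylines(im,[p.reshape(-1,1,2)],True,col,1)
        ims.append(im)
    cv2.imwrite(f'pics/ov_{n}.png',np.hstack(ims))
E
```

```text
(no output)
```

View pics/ov_scene.png

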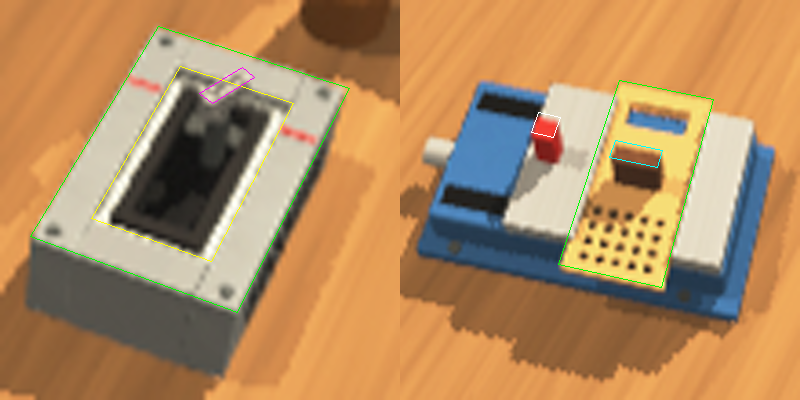

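View pics/ov_top.png

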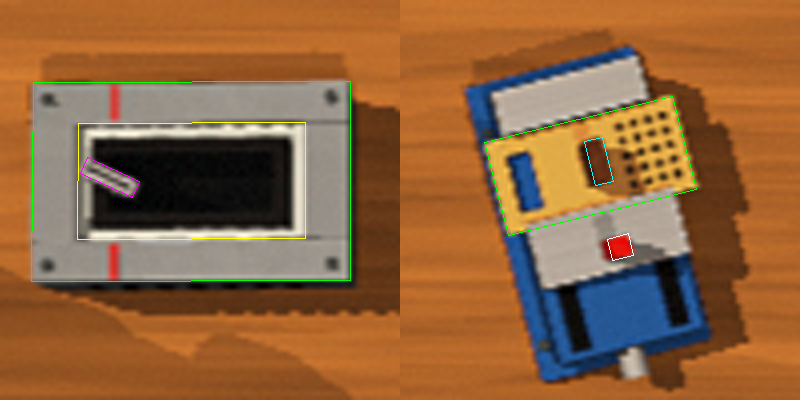

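```bash
cat >> h.py <<'E'
def goal(p,yaw):
    """print tool-frame shift to p (m) from sensed pose, and turn about tool y so opening axis has yaw (deg), mod 180"""
    s=arm.sense(); w=np.array(s['orientation']); M=R.from_quat([w[1],w[2],w[3],w[0]]).as_matrix()
    d=M.T@(np.array(p)-s['ee_pos'])*1000
    cur=np.degrees(np.arctan2(M[1,0],M[0,0]))
    dy=(yaw-cur+90)%180-90
    print('t',round(s['t'],2),'pos',s['ee_pos'].round(4),'xyaw',round(cur,2),'approach',M[:,1].round(4),'gap',round(s['finger_gap'],4),'F',np.round(s['force'],1),'q',np.round(s['qpos'],2))
    print('shift mm tool xyz',d.round(1),'world yaw delta',round(dy,2),'deg -> wy',round(-np.radians(dy),4))
    Mg=R.from_euler('z',dy,degrees=True).as_matrix()@M
    print('tilt fix rotvec for axis down (tool):',(R.from_matrix(M.T)*R.align_vectors([[0,0,-1]],[M[:,1]])[0]*R.from_matrix(M)).as_rotvec().round(4))
    print('shift after turn',(Mg.T@(np.array(p)-s['ee_pos'])*1000).round(1))
E
python3 - <<'E'
from h import *
goal((.6090,.2531,.12),155.4)
E
```

```text
t 1.05 pos [0.2205 0.4487 0.2313] xyaw 63.83 approach [ 0.  0. -1.] gap 0.0853 F [-0.8  0.2 -0. ] q [ 1.11  0.21 -0.03  1.32 -0.    1.57]
shift mm tool xyz [  -4.2  111.3 -434.9] world yaw delta -88.43 deg -> wy 1.5434
tilt fix rotvec for axis down (tool): [ 0. -0.  0.]
shift after turn [434.6 111.3 -16.1]
```

>>> {"op": "drive_tool", "data": {"targets": [{"z": -39.5, "y": 9}, {"z": -39.5, "y": 9}, {"z": -39.5, "y": 9}, {"z": -39.5, "y": 9}, {"z": -39.5, "y": 9}, {"z": -39.5, "y": 9}, {"z": -39.5, "y": 9}, {"z": -39.5, "y": 9}, {"z": -39.5, "y": 9}, {"z": -39.5, "y": 9}, {"z": -39.5, "y": 9}, {"wy": -0.12}, {"wy": -0.12}, {"wy": -0.12}]}}

```text
validation failed for argument at $.ta...
```

```bash
python3 - <<'E'
from h import *
goal((.6090,.2531,.12),155.4)
E
```

```text
t 1.05 pos [0.2205 0.4487 0.2313] xyaw 63.83 approach [ 0.  0. -1.] gap 0.0853 F [-0.8  0.2 -0. ] q [ 1.11  0.21 -0.03  1.32 -0.    1.57]
shift mm tool xyz [  -4.2  111.3 -434.9] world yaw delta -88.43 deg -> wy 1.5434
tilt fix rotvec for axis down (tool): [ 0. -0.  0.]
shift after turn [434.6 111.3 -16.1]
```

>>> {"op": "drive_tool", "data": {"targets": [{"x": 0, "y": 9, "z": -39.5, "wx": 0, "wy": 0, "wz": 0, "claw": 85}, {"x": 0, "y": 9, "z": -39.5, "wx": 0, "wy": 0, "wz": 0, "claw": 85}, {"x": 0, "y": 9, "z": -39.5, "wx": 0, "wy": 0, "wz": 0, "claw": 85}, {"x": 0, "y": 9, "z": -39.5, "wx": 0, "wy": 0, "wz": 0, "claw": 85}, {"x": 0, "y": 9, "z": -39.5, "wx": 0, "wy": 0, "wz": 0, "claw": 85}, {"x": 0, "y": 9, "z": -39.5, "wx": 0, "wy": 0, "wz": 0, "claw": 85}, {"x": 0, "y": 9, "z": -39.5, "wx": 0, "wy": 0, "wz": 0, "claw": 85}, {"x": 0, "y": 9, "z": -39.5, "wx": 0, "wy": 0, "wz": 0, "claw": 85}, {"x": 0, "y": 9, "z": -39.5, "wx": 0, "wy": 0, "wz": 0, "claw": 85}, {"x": 0, "y": 9, "z": -39.5, "wx": 0, "wy": 0, "wz": 0, "claw": 85}, {"x": -4, "y": 9, "z": -39.5, "wx": 0, "wy": 0, "wz": 0, "claw": 85}, {"x": 0, "y": 0, "z": 0, "wx": 0, "wy": -0.12, "wz": 0, "claw": 85}, {"x": 0, "y": 0, "z": 0, "wx": 0, "wy": -0.12, "wz": 0, "claw": 85}, {"x": 0, "y": 0, "z": 0, "wx": 0, "wy": -0.12, "wz": 0, "claw": 85}]}}

```text
t: 2.22
ee_pos: [0.6092, 0.2527, 0.1315]
orientation: [0.523, -0.522, -0.476, 0.477]
force: [0.3, 0.7, -0.2]
finger_gap: 0.0848
```

```bash
python3 - <<'E'
from h import *
goal((.6090,.2531,.12),155.4)
E
```

```text
t 2.22 pos [0.6092 0.2527 0.1315] xyaw 84.71 approach [-9.e-04 -3.e-04 -1.e+00] gap 0.0848 F [ 0.3  0.7 -0.2] q [0.39 0.58 0.25 1.25 0.   0.49]
shift mm tool xyz [ 0.4 11.5  0.2] world yaw delta 70.69 deg -> wy -1.2337
tilt fix rotvec for axis down (tool): [-0.0009  0.     -0.0004]
shift after turn [ 0.3 11.5 -0.3]
```

>>> {"op": "drive_tool", "data": {"targets": [{"x": 0, "y": 0, "z": 0, "wx": 0, "wy": -0.1234, "wz": 0, "claw": 85}, {"x": 0, "y": 0, "z": 0, "wx": 0, "wy": -0.1234, "wz": 0, "claw": 85}, {"x": 0, "y": 0, "z": 0, "wx": 0, "wy": -0.1234, "wz": 0, "claw": 85}, {"x": 0, "y": 0, "z": 0, "wx": 0, "wy": -0.1234, "wz": 0, "claw": 85}, {"x": 0, "y": 0, "z": 0, "wx": 0, "wy": -0.1234, "wz": 0, "claw": 85}, {"x": 0, "y": 0, "z": 0, "wx": 0, "wy": -0.1234, "wz": 0, "claw": 85}, {"x": 0, "y": 0, "z": 0, "wx": 0, "wy": -0.1234, "wz": 0, "claw": 85}, {"x": 0, "y": 0, "z": 0, "wx": 0, "wy": -0.1234, "wz": 0, "claw": 85}, {"x": 0, "y": 0, "z": 0, "wx": 0, "wy": -0.1234, "wz": 0, "claw": 85}, {"x": 0, "y": 0, "z": 0, "wx": 0, "wy": -0.1234, "wz": 0, "claw": 85}, {"x": 0, "y": 16, "z": 0, "wx": 0, "wy": 0, "wz": 0, "claw": 85}, {"x": 0, "y": 16, "z": 0, "wx": 0, "wy": 0, "wz": 0, "claw": 85}, {"x": 0, "y": 16, "z": 0, "wx": 0, "wy": 0, "wz": 0, "claw": 85}, {"x": 0, "y": 0, "z": 0, "wx": 0, "wy": 0, "wz": 0, "claw": 85}]}}

```text
t: 3.38
ee_pos: [0.6072, 0.2528, 0.0811]
orientation: [0.153, -0.151, -0.69, 0.691]
force: [-0.7, -0.5, -0.5]
finger_gap: 0.0848
```

```bash
python3 - <<'E'
from h import *
goal((.6090,.2531,.067),155.4)
c=cam('scene'); cv2.imwrite('pics/s1.png',cv2.resize(c['img'][110:230,320:440,::-1],(600,600),interpolation=2))
E
```

```text
t 3.38 pos [0.6072 0.2528 0.0811] xyaw 155.16 approach [-0.0041 -0.0017 -1.    ] gap 0.0848 F [-0.7 -0.5 -0.5] q [ 0.39  0.6   0.16  1.14  0.   -0.74]
shift mm tool xyz [-1.6 14.1 -1.1] world yaw delta 0.24 deg -> wy -0.0043
tilt fix rotvec for axis down (tool): [-0.0033 -0.      0.003 ]
shift after turn [-1.6 14.1 -1.1]
```

View pics/s1.png

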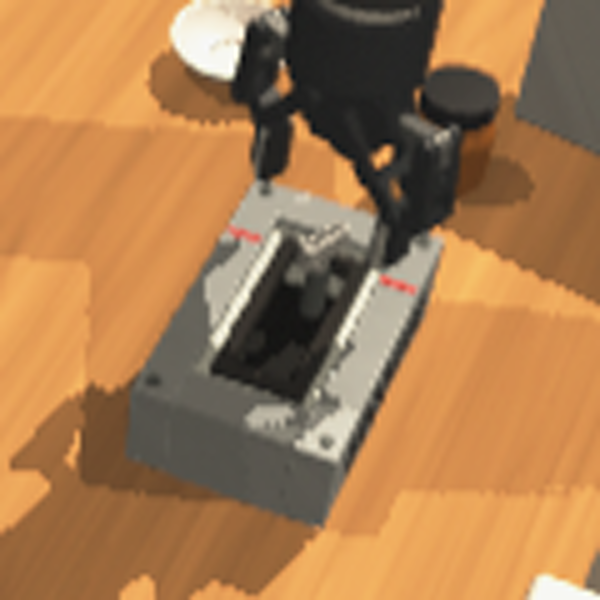

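>>> {"op": "drive_tool", "data": {"targets": [{"x": 0, "y": 7, "z": 0, "wx": 0, "wy": 0, "wz": 0, "claw": 85}, {"x": 0, "y": 7, "z": 0, "wx": 0, "wy": 0, "wz": 0, "claw": 85}, {"x": 0, "y": 0, "z": 0, "wx": 0, "wy": 0, "wz": 0, "claw": 40}, {"x": 0, "y": 0, "z": 0, "wx": 0, "wy": 0, "wz": 0, "claw": 30}, {"x": 0, "y": 0, "z": 0, "wx": 0, "wy": 0, "wz": 0, "claw": 20}, {"x": 0, "y": 0, "z": 0, "wx": 0, "wy": 0, "wz": 0, "claw": 20}]}}

```text
t: 3.93
ee_pos: [0.6089, 0.2536, 0.0708]
orientation: [-0.152, 0.152, 0.691, -0.69]
force: [-0.6, 0.1, 0.2]
finger_gap: 0.0384
```

```bash
python3 - <<'E'
from h import *
goal((.6090,.2531,.067),155.4)
c=cam('scene'); cv2.imwrite('pics/s2.png',cv2.resize(c['img'][110:230,320:440,::-1],(600,600),interpolation=2))
E
```

```text
t 3.93 pos [0.6089 0.2536 0.0708] xyaw 155.16 approach [ 6.e-04  3.e-04 -1.e+00] gap 0.0384 F [-0.6  0.1  0.2] q [ 0.39  0.61  0.15  1.11  0.   -0.74]
shift mm tool xyz [-0.2  3.8  0.4] world yaw delta 0.24 deg -> wy -0.0043
tilt fix rotvec for axis down (tool): [ 0.0005  0.     -0.0004]
shift after turn [-0.2  3.8  0.4]
```

View pics/s2.png

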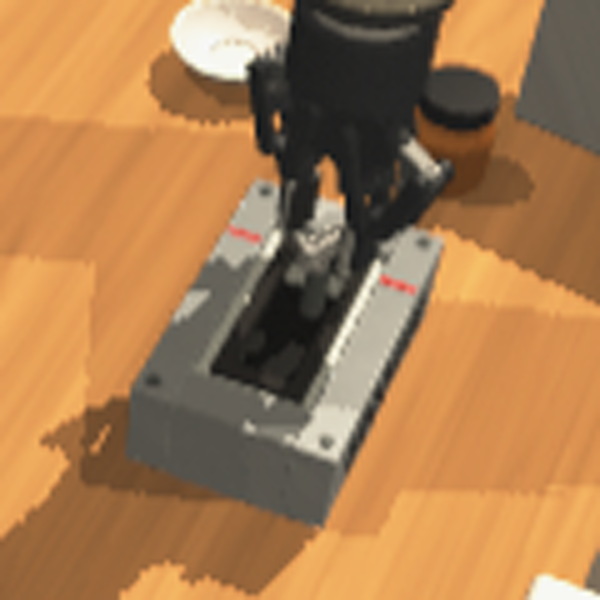

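>>> {"op": "drive_tool", "data": {"targets": [{"x": 0, "y": 0, "z": 0, "wx": 0, "wy": 0, "wz": 0, "claw": 0}, {"x": 0, "y": 0, "z": 0, "wx": 0, "wy": 0, "wz": 0, "claw": 0}, {"x": 0, "y": 0, "z": 0, "wx": 0, "wy": 0, "wz": 0, "claw": 0}, {"x": 0, "y": 0, "z": 0, "wx": 0, "wy": 0, "wz": 0, "claw": 0}, {"x": 0, "y": 0, "z": 0, "wx": 0, "wy": 0, "wz": 0, "claw": 0}]}}

```text
t: 4.4
ee_pos: [0.6083, 0.2538, 0.0708]
orientation: [-0.152, 0.152, 0.691, -0.69]
force: [-5.1, 0.7, 6.3]
finger_gap: 0.0079
```

```bash
python3 - <<'E'
from h import *
goal((.6090,.2531,.067),90.5)
c=cam('scene'); cv2.imwrite('pics/s3.png',cv2.resize(c['img'][110:230,320:440,::-1],(600,600),interpolation=2))
E
```

```text
t 4.4 pos [0.6083 0.2538 0.0708] xyaw 155.18 approach [-4.e-04  6.e-04 -1.e+00] gap 0.0079 F [-5.1  0.7  6.3] q [ 0.39  0.61  0.15  1.11  0.   -0.74]
shift mm tool xyz [-0.9  3.8  0.4] world yaw delta -64.68 deg -> wy 1.1289
tilt fix rotvec for axis down (tool): [ 0.0004 -0.      0.0006]
shift after turn [-0.7  3.8 -0.7]
```

View pics/s3.png

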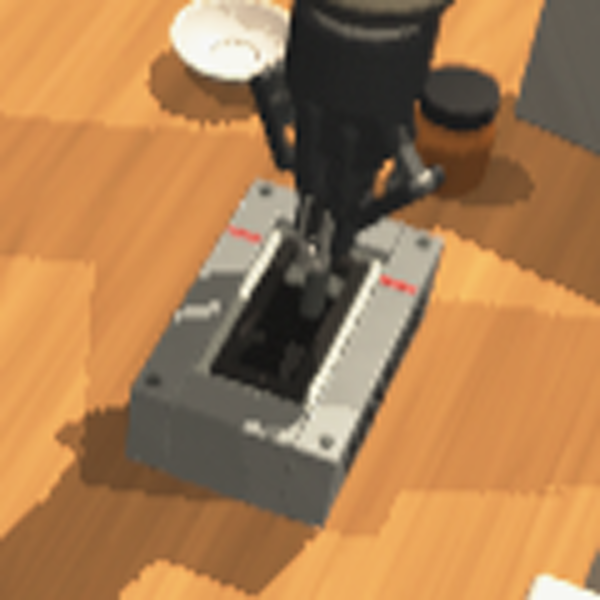

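>>> {"op": "drive_tool", "data": {"targets": [{"x": 0, "y": 0, "z": 0, "wx": 0, "wy": 0.094, "wz": 0, "claw": 0}, {"x": 0, "y": 0, "z": 0, "wx": 0, "wy": 0.094, "wz": 0, "claw": 0}, {"x": 0, "y": 0, "z": 0, "wx": 0, "wy": 0.094, "wz": 0, "claw": 0}, {"x": 0, "y": 0, "z": 0, "wx": 0, "wy": 0.094, "wz": 0, "claw": 0}, {"x": 0, "y": 0, "z": 0, "wx": 0, "wy": 0.094, "wz": 0, "claw": 0}, {"x": 0, "y": 0, "z": 0, "wx": 0, "wy": 0.094, "wz": 0, "claw": 0}, {"x": 0, "y": 0, "z": 0, "wx": 0, "wy": 0.094, "wz": 0, "claw": 0}, {"x": 0, "y": 0, "z": 0, "wx": 0, "wy": 0.094, "wz": 0, "claw": 0}, {"x": 0, "y": 0, "z": 0, "wx": 0, "wy": 0.094, "wz": 0, "claw": 0}, {"x": 0, "y": 0, "z": 0, "wx": 0, "wy": 0.094, "wz": 0, "claw": 0}, {"x": 0, "y": 0, "z": 0, "wx": 0, "wy": 0.094, "wz": 0, "claw": 0}, {"x": 0, "y": 0, "z": 0, "wx": 0, "wy": 0.094, "wz": 0, "claw": 0}, {"x": 0, "y": 0, "z": 0, "wx": 0, "wy": 0, "wz": 0, "claw": 0}, {"x": 0, "y": 0, "z": 0, "wx": 0, "wy": 0, "wz": 0, "claw": 0}]}}

```text
t: 5.62
ee_pos: [0.6078, 0.2546, 0.0708]
orientation: [-0.498, 0.497, 0.503, -0.502]
force: [-8.4, 5.7, 7.1]
finger_gap: 0.008
```

```bash
python3 - <<'E'
from h import *
goal((.6090,.2531,.067),90.5)
c=cam('scene'); cv2.imwrite('pics/s4.png',cv2.resize(c['img'][110:230,320:440,::-1],(600,600),interpolation=2))
E
```

```text
t 5.62 pos [0.6078 0.2546 0.0708] xyaw 90.54 approach [-0.0013  0.0019 -1.    ] gap 0.008 F [-8.4  5.7  7.1] q [0.4  0.61 0.15 1.11 0.   0.39]
shift mm tool xyz [-1.5  3.8 -1.2] world yaw delta -0.04 deg -> wy 0.0007
tilt fix rotvec for axis down (tool): [-0.0012 -0.      0.0019]
shift after turn [-1.5  3.8 -1.2]
```

View pics/s4.png

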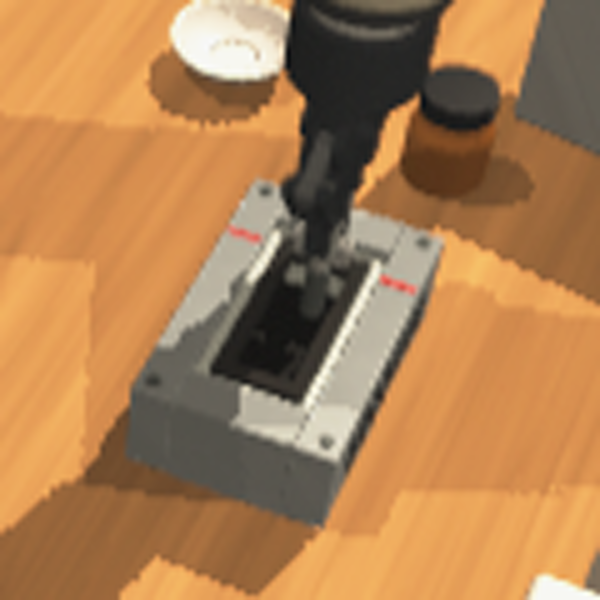

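>>> {"op": "drive_tool", "data": {"targets": [{"x": 0, "y": 0, "z": 0, "wx": 0, "wy": 0, "wz": 0, "claw": 85}, {"x": 0, "y": 0, "z": 0, "wx": 0, "wy": 0, "wz": 0, "claw": 85}, {"x": 0, "y": 0, "z": 0, "wx": 0, "wy": 0, "wz": 0, "claw": 85}, {"x": 0, "y": -5, "z": 0, "wx": 0, "wy": 0, "wz": 0, "claw": 85}, {"x": 0, "y": -20, "z": 0, "wx": 0, "wy": 0, "wz": 0, "claw": 85}, {"x": 0, "y": -35, "z": 0, "wx": 0, "wy": 0, "wz": 0, "claw": 85}, {"x": 0, "y": -40, "z": 0, "wx": 0, "wy": 0, "wz": 0, "claw": 85}]}}

```text
t: 6.25
ee_pos: [0.6076, 0.2528, 0.1703]
orientation: [0.498, -0.497, -0.501, 0.503]
force: [0.9, 1.0, 0.7]
finger_gap: 0.0852
```

```bash
python3 - <<'E'
from h import *
goal((.5013,-.2164,.13),104.2)
E
```

```text
t 6.25 pos [0.6076 0.2528 0.1703] xyaw 90.51 approach [-0.0029 -0.0014 -1.    ] gap 0.0852 F [0.9 1.  0.7] q [ 0.39  0.57  0.33  1.34 -0.    0.39]
shift mm tool xyz [-468.2   41.2  110.4] world yaw delta 13.69 deg -> wy -0.2389
tilt fix rotvec for axis down (tool): [-0.0029 -0.     -0.0013]
shift after turn [-428.8   41.5  218.1]
```

>>> {"op": "drive_tool", "data": {"targets": [{"x": -39, "y": 3.4, "z": 9.2, "wx": 0, "wy": 0, "wz": 0, "claw": 85}, {"x": -39, "y": 3.4, "z": 9.2, "wx": 0, "wy": 0, "wz": 0, "claw": 85}, {"x": -39, "y": 3.4, "z": 9.2, "wx": 0, "wy": 0, "wz": 0, "claw": 85}, {"x": -39, "y": 3.4, "z": 9.2, "wx": 0, "wy": 0, "wz": 0, "claw": 85}, {"x": -39, "y": 3.4, "z": 9.2, "wx": 0, "wy": 0, "wz": 0, "claw": 85}, {"x": -39, "y": 3.4, "z": 9.2, "wx": 0, "wy": 0, "wz": 0, "claw": 85}, {"x": -39, "y": 3.4, "z": 9.2, "wx": 0, "wy": 0, "wz": 0, "claw": 85}, {"x": -39, "y": 3.4, "z": 9.2, "wx": 0, "wy": 0, "wz": 0, "claw": 85}, {"x": -39, "y": 3.4, "z": 9.2, "wx": 0, "wy": 0, "wz": 0, "claw": 85}, {"x": -39, "y": 3.4, "z": 9.2, "wx": 0, "wy": 0, "wz": 0, "claw": 85}, {"x": -39, "y": 3.4, "z": 9.2, "wx": 0, "wy": 0, "wz": 0, "claw": 85}, {"x": -39, "y": 3.4, "z": 9.2, "wx": 0, "wy": 0, "wz": 0, "claw": 85}, {"x": 0, "y": 0, "z": 0, "wx": 0, "wy": -0.1195, "wz": 0, "claw": 85}, {"x": 0, "y": 0, "z": 0, "wx": 0, "wy": -0.1195, "wz": 0, "claw": 85}, {"x": 0, "y": 0, "z": 0, "wx": 0, "wy": 0, "wz": 0, "claw": 85}]}}

```text
t: 7.5
ee_pos: [0.5024, -0.2165, 0.1298]
orientation: [0.433, -0.433, -0.559, 0.559]
force: [0.6, 0.0, 0.4]
finger_gap: 0.0852
```

```bash
python3 - <<'E'
from h import *
goal((.5013,-.2164,.068),104.2)
c=cam('top'); cv2.imwrite('pics/t5.png',cv2.resize(c['img'][100:220,180:300,::-1],(600,600),interpolation=2))
E
```

```text
t 7.5 pos [ 0.5024 -0.2165  0.1298] xyaw 104.48 approach [ 3.e-04 -2.e-04 -1.e+00] gap 0.0852 F [0.6 0.  0.4] q [-0.41  0.35 -0.11  1.11 -0.   -0.66]
shift mm tool xyz [ 0.4 61.8  1.1] world yaw delta -0.28 deg -> wy 0.0048
tilt fix rotvec for axis down (tool): [ 0.0002  0.     -0.0003]
shift after turn [ 0.4 61.8  1.1]
```

View pics/t5.png

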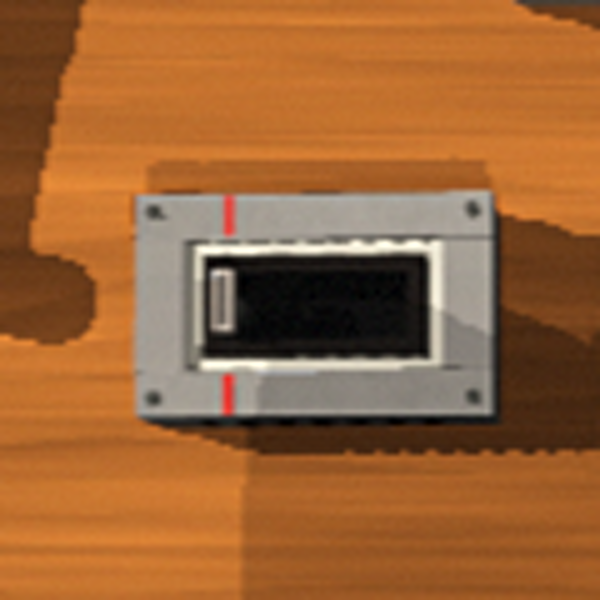

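The stud bar now stands upright in the crop (centre about 223,300), in line with the red marks at column 229. Next is the jaw post.

>>> {"op": "drive_tool", "data": {"targets": [{"x": 0.4, "y": 25, "z": 1.1, "wx": 0, "wy": 0, "wz": 0, "claw": 85}, {"x": 0, "y": 25, "z": 0, "wx": 0, "wy": 0, "wz": 0, "claw": 85}, {"x": 0, "y": 12, "z": 0, "wx": 0, "wy": 0, "wz": 0, "claw": 85}, {"x": 0, "y": 0, "z": 0, "wx": 0, "wy": 0, "wz": 0, "claw": 0}, {"x": 0, "y": 0, "z": 0, "wx": 0, "wy": 0, "wz": 0, "claw": 0}, {"x": 0, "y": 0, "z": 0, "wx": 0, "wy": 0, "wz": 0, "claw": 0}, {"x": 0, "y": 0, "z": 0, "wx": 0, "wy": 0, "wz": 0, "claw": 0}, {"x": 0, "y": 0, "z": 0, "wx": 0, "wy": 0, "wz": 0, "claw": 0}, {"x": 0, "y": 0, "z": 0, "wx": 0, "wy": 0, "wz": 0, "claw": 0}]}}

```text
t: 8.3
ee_pos: [0.5023, -0.2164, 0.0686]
orientation: [0.433, -0.435, -0.558, 0.558]
force: [-5.7, -15.4, 12.5]
finger_gap: 0.0128
```

```bash
python3 - <<'E'
from h import *
a=np.radians(14.2)
goal((.5013-.028*np.cos(a),-.2164-.028*np.sin(a),.068),104.2)
c=cam('scene'); cv2.imwrite('pics/s6.png',cv2.resize(c['img'][220:340,220:340,::-1],(600,600),interpolation=2))
E
```

```text
t 8.3 pos [ 0.5023 -0.2164  0.0686] xyaw 104.18 approach [ 0.0018 -0.0024 -1.    ] gap 0.0128 F [ -5.7 -15.4  12.5] q [-0.41  0.39 -0.22  0.96 -0.   -0.65]
shift mm tool xyz [ 0.3  0.5 29. ] world yaw delta 0.02 deg -> wy -0.0003
tilt fix rotvec for axis down (tool): [ 0.0011 -0.     -0.0028]
shift after turn [ 0.3  0.5 29. ]
```

View pics/s6.png

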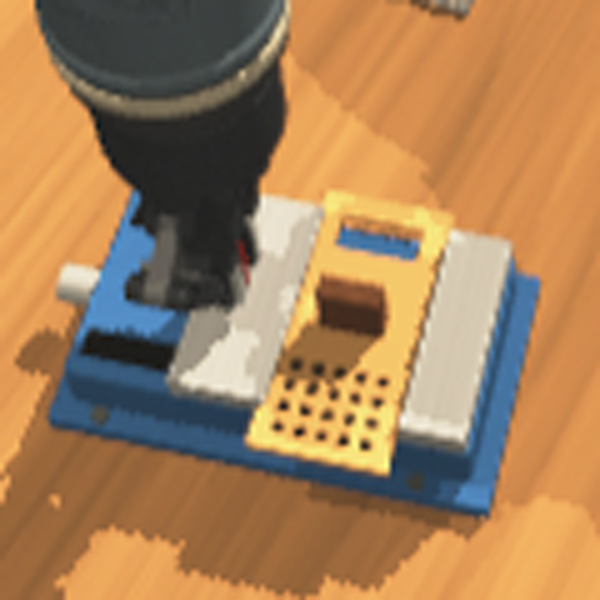

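>>> {"op": "drive_tool", "data": {"targets": [{"x": 0, "y": 0, "z": 4, "wx": 0, "wy": 0, "wz": 0, "claw": 0}, {"x": 0, "y": 0, "z": 4, "wx": 0, "wy": 0, "wz": 0, "claw": 0}, {"x": 0, "y": 0, "z": 4, "wx": 0, "wy": 0, "wz": 0, "claw": 0}, {"x": 0, "y": 0, "z": 4, "wx": 0, "wy": 0, "wz": 0, "claw": 0}, {"x": 0, "y": 0, "z": 4, "wx": 0, "wy": 0, "wz": 0, "claw": 0}, {"x": 0, "y": 0, "z": 4, "wx": 0, "wy": 0, "wz": 0, "claw": 0}, {"x": 0, "y": 0, "z": 4, "wx": 0, "wy": 0, "wz": 0, "claw": 0}, {"x": 0, "y": 0, "z": 3, "wx": 0, "wy": 0, "wz": 0, "claw": 0}, {"x": 0, "y": 0, "z": 0, "wx": 0, "wy": 0, "wz": 0, "claw": 0}, {"x": 0, "y": 0, "z": 0, "wx": 0, "wy": 0, "wz": 0, "claw": 0}]}}

```text
t: 9.18
ee_pos: [0.4722, -0.2244, 0.0686]
orientation: [0.433, -0.436, -0.557, 0.558]
force: [0.1, -8.4, 3.7]
finger_gap: 0.0126
```

```bash
python3 - <<'E'
from h import *
goal((.5575,-.2045,.15),104.2)
c=cam('scene'); cv2.imwrite('pics/s7.png',cv2.resize(c['img'][220:340,220:340,::-1],(600,600),interpolation=2))
E
```

```text
t 9.18 pos [ 0.4722 -0.2244  0.0686] xyaw 104.16 approach [ 0.0019 -0.0028 -1.    ] gap 0.0126 F [ 0.1 -8.4  3.7] q [-0.44  0.34 -0.28  0.94 -0.   -0.69]
shift mm tool xyz [ -1.8 -81.3 -87.7] world yaw delta 0.04 deg -> wy -0.0007
tilt fix rotvec for axis down (tool): [ 0.0012  0.     -0.0032]
shift after turn [ -1.9 -81.3 -87.7]
```

View pics/s7.png

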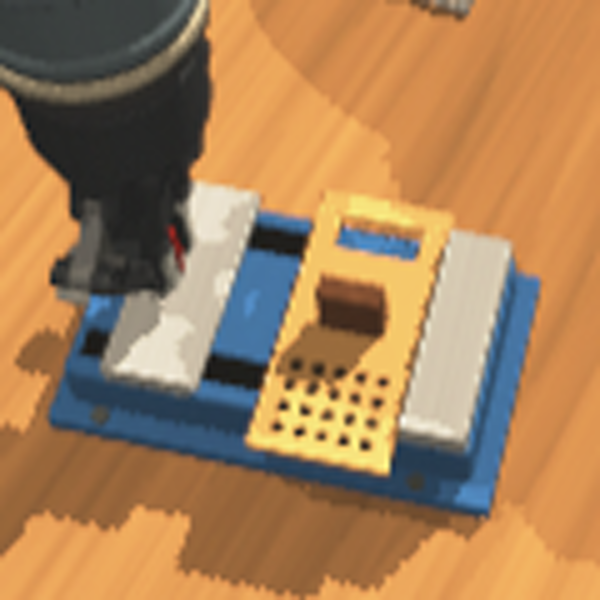

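The jaw is open about 30 mm and the cover hasn't moved.

>>> {"op": "drive_tool", "data": {"targets": [{"x": 0, "y": 0, "z": 0, "wx": 0, "wy": 0, "wz": 0, "claw": 85}, {"x": 0, "y": 0, "z": 0, "wx": 0, "wy": 0, "wz": 0, "claw": 85}, {"x": 0, "y": 0, "z": 0, "wx": 0, "wy": 0, "wz": 0, "claw": 85}, {"x": 0, "y": -5, "z": 0, "wx": 0, "wy": 0, "wz": 0, "claw": 85}, {"x": 0, "y": -25, "z": 0, "wx": 0, "wy": 0, "wz": 0, "claw": 85}, {"x": 0, "y": -35, "z": 0, "wx": 0, "wy": 0, "wz": 0, "claw": 85}, {"x": 0, "y": -20, "z": 0, "wx": 0, "wy": 0, "wz": 0, "claw": 85}]}}

```text
t: 9.82
ee_pos: [0.4718, -0.2231, 0.1557]
orientation: [-0.434, 0.435, 0.558, -0.558]
force: [0.4, -0.9, 0.2]
finger_gap: 0.0851
```

```bash
python3 - <<'E'
from h import *
goal((.5575,-.2045,.15),104.2)
c=cam('top'); cv2.imwrite('pics/t8.png',cv2.resize(c['img'][130:250,340:460,::-1],(600,600),interpolation=2))
E
```

```text
t 9.82 pos [ 0.4718 -0.2231  0.1557] xyaw 104.22 approach [ 1.7e-03 -7.0e-04 -1.0e+00] gap 0.0851 F [ 0.4 -0.9  0.2] q [-0.44  0.28 -0.14  1.15  0.   -0.69]
shift mm tool xyz [ -3.    5.8 -87.6] world yaw delta -0.02 deg -> wy 0.0004
tilt fix rotvec for axis down (tool): [ 0.0015 -0.     -0.0011]
shift after turn [ -3.    5.8 -87.6]
```

View pics/t8.png

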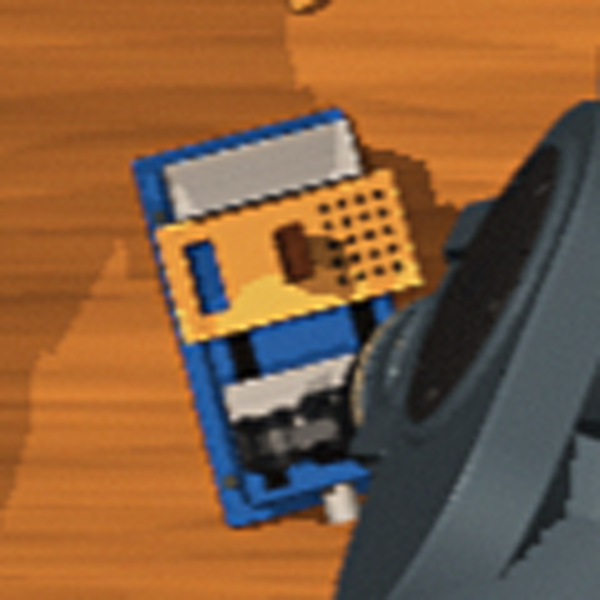

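```bash
python3 - <<'E'
from h import *
c=cam('top')
v=np.array([atz(c,np.array(p)/5-.4+np.array((340,130)),.051)[:2] for p in [(157,228),(388,170),(424,284),(188,342)]])
print(v.mean(0),np.linalg.norm(v-np.roll(v,1,0),axis=1))
for a,b in((0,1),(3,2)):
    y=v[a]-v[b];print(np.degrees(np.arctan2(-y[0],y[1])))
goal((*v.mean(0),.15),104.2)
E
```

```text
[ 0.55810801 -0.20530402] [0.06316725 0.12777976 0.06396878 0.13003322]
14.447200691724603
14.122986303519577
t 9.92 pos [ 0.4732 -0.2238  0.1564] xyaw 104.22 approach [ 0.0052 -0.0023 -1.    ] gap 0.0853 F [ 0.  -0.1 -0.8] q [-0.44  0.28 -0.14  1.15  0.   -0.69]
shift mm tool xyz [ -3.    6.8 -86.8] world yaw delta -0.02 deg -> wy 0.0004
tilt fix rotvec for axis down (tool): [ 0.0045  0.     -0.0035]
shift after turn [ -2.9   6.8 -86.8]
```

>>> {"op": "drive_tool", "data": {"targets": [{"x": -1, "y": 0, "z": -29, "wx": 0, "wy": 0, "wz": 0, "claw": 85}, {"x": -1, "y": 0, "z": -29, "wx": 0, "wy": 0, "wz": 0, "claw": 85}, {"x": -1, "y": 0, "z": -29, "wx": 0, "wy": 0, "wz": 0, "claw": 85}, {"x": 0, "y": 25, "z": 0, "wx": 0, "wy": 0, "wz": 0, "claw": 85}, {"x": 0, "y": 25, "z": 0, "wx": 0, "wy": 0, "wz": 0, "claw": 85}, {"x": 0, "y": 0, "z": 0, "wx": 0, "wy": 0, "wz": 0, "claw": 85}, {"x": 0, "y": 0, "z": 0, "wx": 0, "wy": 0, "wz": 0, "claw": 85}]}}

```text
t: 10.5
ee_pos: [0.5553, -0.204, 0.1017]
orientation: [0.435, -0.433, -0.558, 0.558]
force: [-0.2, 0.2, 0.9]
finger_gap: 0.0852
```

```bash
python3 - <<'E'
from h import *
goal((.558,-.205,.057),104.2)
E
```

```text
t 10.5 pos [ 0.5553 -0.204   0.1017] xyaw 104.22 approach [-0.0031  0.0012 -1.    ] gap 0.0852 F [-0.2  0.2  0.9] q [-0.35  0.46 -0.02  1.09  0.   -0.6 ]
shift mm tool xyz [-1.7 44.6 -2.5] world yaw delta -0.02 deg -> wy 0.0004
tilt fix rotvec for axis down (tool): [-0.0027  0.      0.0019]
shift after turn [-1.7 44.6 -2.5]
```

>>> {"op": "drive_tool", "data": {"targets": [{"x": -1, "y": 15, "z": -1.5, "wx": 0, "wy": 0, "wz": 0, "claw": 85}, {"x": 0, "y": 15, "z": 0, "wx": 0, "wy": 0, "wz": 0, "claw": 85}, {"x": 0, "y": 13, "z": 0, "wx": 0, "wy": 0, "wz": 0, "claw": 85}, {"x": 0, "y": 0, "z": 0, "wx": 0, "wy": 0, "wz": 0, "claw": 30}, {"x": 0, "y": 0, "z": 0, "wx": 0, "wy": 0, "wz": 0, "claw": 30}, {"x": 0, "y": 0, "z": 0, "wx": 0, "wy": 0, "wz": 0, "claw": 30}, {"x": 0, "y": 0, "z": 0, "wx": 0, "wy": 0, "wz": 0, "claw": 30}]}}

```text
t: 11.08
ee_pos: [0.5589, -0.2055, 0.0611]
orientation: [-0.434, 0.435, 0.558, -0.558]
force: [0.3, 0.2, 0.5]
finger_gap: 0.0383
```

```bash
python3 - <<'E'
from h import *
goal((.558,-.205,.057),104.2)
c=cam('scene'); cv2.imwrite('pics/s9.png',cv2.resize(c['img'][220:340,220:340,::-1],(600,600),interpolation=2))
E
```

```text
t 11.08 pos [ 0.5589 -0.2055  0.0611] xyaw 104.21 approach [ 1.8e-03 -7.0e-04 -1.0e+00] gap 0.0383 F [0.3 0.2 0.5] q [-0.35  0.49 -0.08  1.    0.   -0.6 ]
shift mm tool xyz [0.7 4.1 0.8] world yaw delta -0.01 deg -> wy 0.0003
tilt fix rotvec for axis down (tool): [ 0.0016  0.     -0.0011]
shift after turn [0.7 4.1 0.8]
```

View pics/s9.png

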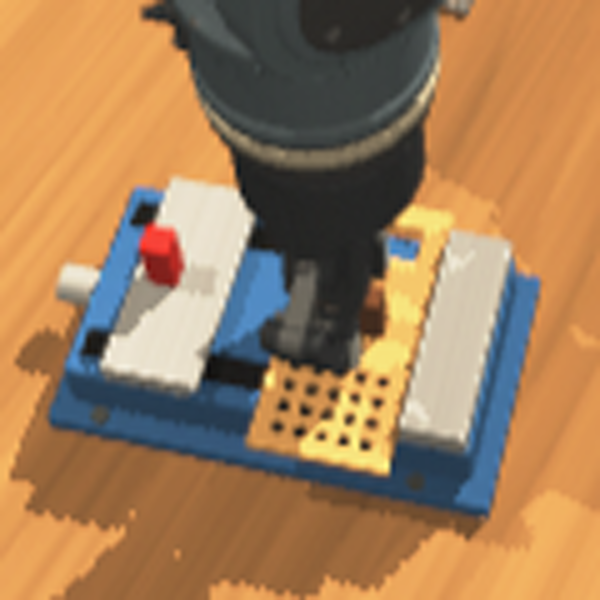

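>>> {"op": "drive_tool", "data": {"targets": [{"x": 0, "y": 3, "z": 0, "wx": 0, "wy": 0, "wz": 0, "claw": 20}, {"x": 0, "y": 0, "z": 0, "wx": 0, "wy": 0, "wz": 0, "claw": 0}, {"x": 0, "y": 0, "z": 0, "wx": 0, "wy": 0, "wz": 0, "claw": 0}, {"x": 0, "y": 0, "z": 0, "wx": 0, "wy": 0, "wz": 0, "claw": 0}, {"x": 0, "y": 0, "z": 0, "wx": 0, "wy": 0, "wz": 0, "claw": 0}, {"x": 0, "y": 0, "z": 0, "wx": 0, "wy": 0, "wz": 0, "claw": 0}, {"x": 0, "y": 0, "z": 0, "wx": 0, "wy": 0, "wz": 0, "claw": 0}]}}

```text
t: 11.72
ee_pos: [0.5583, -0.2052, 0.0567]
orientation: [-0.434, 0.434, 0.558, -0.558]
force: [0.6, 0.4, 6.1]
finger_gap: 0.0109
```

```bash
python3 - <<'E'
from h import *
goal((.558,-.205,.15),104.2)
E
```

```text
t 11.72 pos [ 0.5583 -0.2052  0.0567] xyaw 104.22 approach [ 4.e-04 -1.e-04 -1.e+00] gap 0.0109 F [0.6 0.4 6.1] q [-0.35  0.49 -0.09  0.99  0.   -0.6 ]
shift mm tool xyz [  0.3 -93.3   0.3] world yaw delta -0.02 deg -> wy 0.0003
tilt fix rotvec for axis down (tool): [ 0.0003  0.     -0.0002]
shift after turn [  0.3 -93.3   0.3]
```

Gripped at 10.9 mm. Lift straight up.

>>> {"op": "drive_tool", "data": {"targets": [{"x": 0, "y": -3, "z": 0, "wx": 0, "wy": 0, "wz": 0, "claw": 0}, {"x": 0, "y": -8, "z": 0, "wx": 0, "wy": 0, "wz": 0, "claw": 0}, {"x": 0, "y": -12, "z": 0, "wx": 0, "wy": 0, "wz": 0, "claw": 0}, {"x": 0, "y": -15, "z": 0, "wx": 0, "wy": 0, "wz": 0, "claw": 0}, {"x": 0, "y": -18, "z": 0, "wx": 0, "wy": 0, "wz": 0, "claw": 0}, {"x": 0, "y": -18, "z": 0, "wx": 0, "wy": 0, "wz": 0, "claw": 0}, {"x": 0, "y": -18, "z": 0, "wx": 0, "wy": 0, "wz": 0, "claw": 0}, {"x": 0, "y": -12, "z": 0, "wx": 0, "wy": 0, "wz": 0, "claw": 0}, {"x": 0, "y": -6, "z": 0, "wx": 0, "wy": 0, "wz": 0, "claw": 0}, {"x": 0, "y": 0, "z": 0, "wx": 0, "wy": 0, "wz": 0, "claw": 0}, {"x": 0, "y": 0, "z": 0, "wx": 0, "wy": 0, "wz": 0, "claw": 0}, {"x": 0, "y": 0, "z": 0, "wx": 0, "wy": 0, "wz": 0, "claw": 0}]}}

```text
t: 12.72
ee_pos: [0.5577, -0.205, 0.1655]
orientation: [0.435, -0.434, -0.558, 0.558]
force: [0.4, -0.5, -4.5]
finger_gap: 0.0109
```

```bash
python3 - <<'E'
from h import *
goal((.6097,.2077,.16),90.5)
c=cam('scene','s10.png'); 
E
```

```text
t 12.72 pos [ 0.5577 -0.205   0.1655] xyaw 104.22 approach [-1.5e-03  5.0e-04 -1.0e+00] gap 0.0109 F [ 0.4 -0.5 -4.5] q [-0.35  0.43  0.1   1.24 -0.   -0.6 ]
shift mm tool xyz [ 387.2    5.7 -151.8] world yaw delta -13.72 deg -> wy 0.2395
tilt fix rotvec for axis down (tool): [-0.0013  0.      0.0009]
shift after turn [412.2   5.8 -55.6]
```

View pics/s10.png

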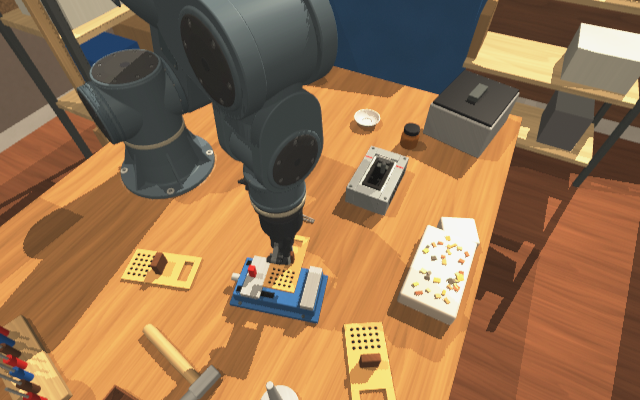

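>>> {"op": "drive_tool", "data": {"targets": [{"x": 12, "y": 0, "z": -5, "wx": 0, "wy": 0, "wz": 0, "claw": 0}, {"x": 25, "y": 0, "z": -10, "wx": 0, "wy": 0, "wz": 0, "claw": 0}, {"x": 30, "y": 0, "z": -12, "wx": 0, "wy": 0, "wz": 0, "claw": 0}, {"x": 30, "y": 0, "z": -12, "wx": 0, "wy": 0, "wz": 0, "claw": 0}, {"x": 30, "y": 0, "z": -12, "wx": 0, "wy": 0, "wz": 0, "claw": 0}, {"x": 30, "y": 0, "z": -12, "wx": 0, "wy": 0, "wz": 0, "claw": 0}, {"x": 30, "y": 0, "z": -12, "wx": 0, "wy": 0, "wz": 0, "claw": 0}, {"x": 30, "y": 0, "z": -12, "wx": 0, "wy": 0, "wz": 0, "claw": 0}, {"x": 30, "y": 0, "z": -12, "wx": 0, "wy": 0, "wz": 0, "claw": 0}, {"x": 30, "y": 0, "z": -12, "wx": 0, "wy": 0, "wz": 0, "claw": 0}, {"x": 30, "y": 0, "z": -12, "wx": 0, "wy": 0, "wz": 0, "claw": 0}, {"x": 30, "y": 0, "z": -12, "wx": 0, "wy": 0, "wz": 0, "claw": 0}, {"x": 30, "y": 0, "z": -10, "wx": 0, "wy": 0, "wz": 0, "claw": 0}, {"x": 20, "y": 0, "z": -7, "wx": 0, "wy": 0, "wz": 0, "claw": 0}, {"x": 0, "y": 0, "z": 0, "wx": 0, "wy": 0.06, "wz": 0, "claw": 0}, {"x": 0, "y": 0, "z": 0, "wx": 0, "wy": 0.06, "wz": 0, "claw": 0}, {"x": 0, "y": 0, "z": 0, "wx": 0, "wy": 0.06, "wz": 0, "claw": 0}, {"x": 0, "y": 0, "z": 0, "wx": 0, "wy": 0.06, "wz": 0, "claw": 0}, {"x": 0, "y": 0, "z": 0, "wx": 0, "wy": 0, "wz": 0, "claw": 0}, {"x": 0, "y": 0, "z": 0, "wx": 0, "wy": 0, "wz": 0, "claw": 0}]}}

```text
t: 14.43
ee_pos: [0.61, 0.2077, 0.166]
orientation: [0.498, -0.497, -0.502, 0.503]
force: [0.5, 0.1, -3.8]
finger_gap: 0.0111
```

```bash
python3 - <<'E'
from h import *
goal((.6097,.2077,.125),90.5)
c=cam('scene','s11.png'); cv2.imwrite('pics/s11b.png',cv2.resize(c['img'][110:210,320:440,::-1],(720,600),interpolation=2))
c=cam('top','t11.png'); cv2.imwrite('pics/t11b.png',cv2.resize(c['img'][100:220,180:300,::-1],(600,600),interpolation=2))
E
```

```text
t 14.43 pos [0.61   0.2077 0.166 ] xyaw 90.59 approach [-9.e-04 -2.e-04 -1.e+00] gap 0.0111 F [ 0.5  0.1 -3.8] q [0.33 0.54 0.27 1.3  0.   0.32]
shift mm tool xyz [ 0.  41.   0.3] world yaw delta -0.09 deg -> wy 0.0016
tilt fix rotvec for axis down (tool): [-0.0009  0.     -0.0002]
shift after turn [ 0.  41.   0.3]
```

View pics/s11b.png

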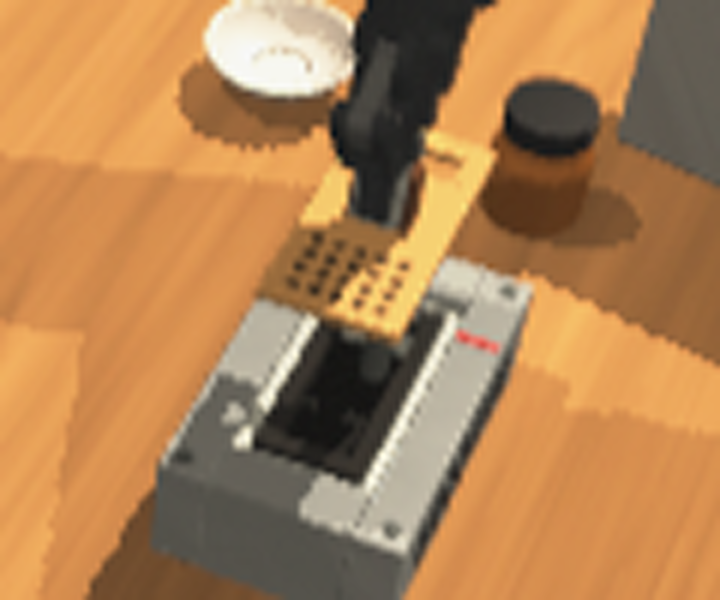

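View pics/t11b.png

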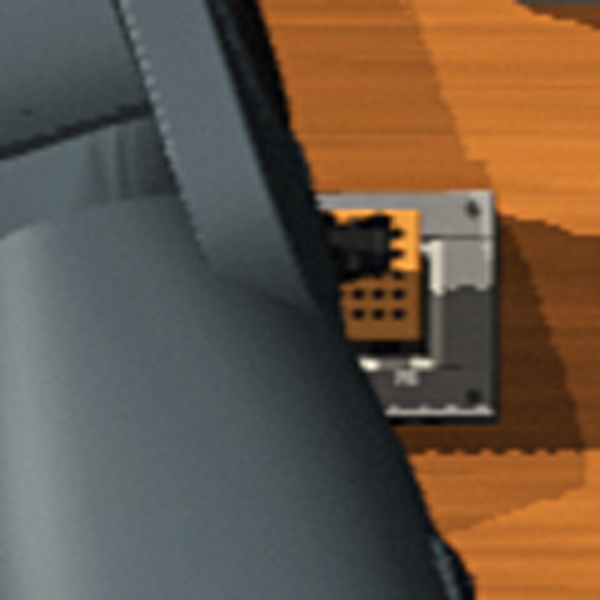

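```bash
python3 - <<'E'
from h import *
def fr(o,yaw,pts):
    a=np.radians(yaw);M=np.array([[np.cos(a),-np.sin(a),0],[np.sin(a),np.cos(a),0],[0,0,1]])
    return np.array(pts)@M.T+np.array([o[0],o[1],0])
cov=fr((.6097,.2077),.55,[(.032,.065,.1603),(.032,-.065,.1603),(-.032,-.065,.1603),(-.032,.065,.1603)])
for n,(x,y,w,h,s) in (('scene',(320,110,120,100,6)),('top',(180,100,120,120,5))):
    c=cam(n); im=cv2.resize(c['img'][y:y+h,x:x+w,::-1],None,fx=s,fy=s,interpolation=2)
    p=(proj(c,cov)+.5-np.array([x,y]))*s; print(p.round(0))
    cv2.polylines(im,[p.astype(int).reshape(-1,1,2)],True,(0,255,0),1); cv2.imwrite(f'pics/o12{n}.png',im)
E
```

```text
[[500. 148.]
 [400. 331.]
 [258. 284.]
 [366. 107.]]
[[153. 212.]
 [418. 211.]
 [418. 341.]
 [152. 342.]]
```

View pics/o12scene.png

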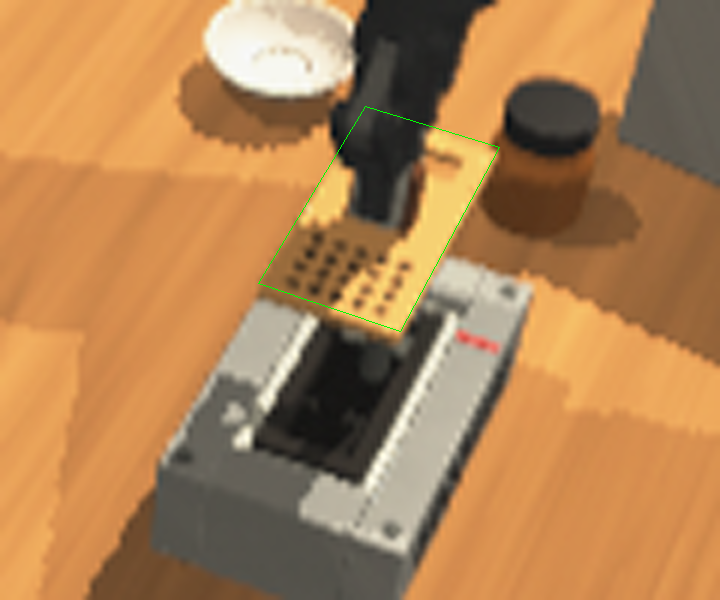

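View pics/o12top.png

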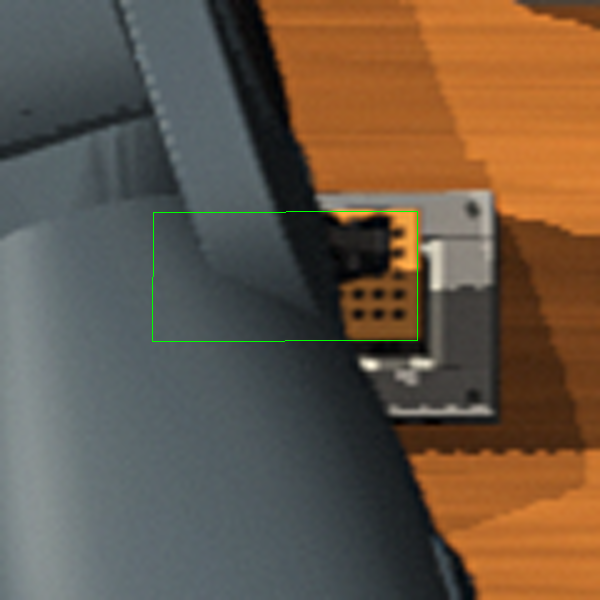

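>>> {"op": "drive_tool", "data": {"targets": [{"x": 0.4, "y": 5, "z": 0.3, "wx": 0, "wy": 0, "wz": 0, "claw": 0}, {"x": 0, "y": 12, "z": 0, "wx": 0, "wy": 0, "wz": 0, "claw": 0}, {"x": 0, "y": 15, "z": 0, "wx": 0, "wy": 0, "wz": 0, "claw": 0}, {"x": 0, "y": 15, "z": 0, "wx": 0, "wy": 0, "wz": 0, "claw": 0}, {"x": 0, "y": 12, "z": 0, "wx": 0, "wy": 0, "wz": 0, "claw": 0}, {"x": 0, "y": 8, "z": 0, "wx": 0, "wy": 0, "wz": 0, "claw": 0}, {"x": 0, "y": 3, "z": 0, "wx": 0, "wy": 0, "wz": 0, "claw": 0}, {"x": 0, "y": 0, "z": 0, "wx": 0, "wy": 0, "wz": 0, "claw": 0}, {"x": 0, "y": 0, "z": 0, "wx": 0, "wy": 0, "wz": 0, "claw": 0}]}}

```text
t: 15.38
ee_pos: [0.6104, 0.2078, 0.097]
orientation: [-0.498, 0.498, 0.502, -0.502]
force: [-0.5, -0.2, -4.6]
finger_gap: 0.0111
```

```bash
python3 - <<'E'
from h import *
goal((.6095,.2081,.0667),90.5)
c=cam('scene'); cv2.imwrite('pics/s13.png',cv2.resize(c['img'][110:210,320:440,::-1],(720,600),interpolation=2))
E
```

```text
t 15.38 pos [0.6104 0.2078 0.097 ] xyaw 90.48 approach [ 5.e-04  2.e-04 -1.e+00] gap 0.0111 F [-0.5 -0.2 -4.6] q [ 0.33  0.56  0.14  1.14 -0.    0.32]
shift mm tool xyz [ 0.3 30.3  0.9] world yaw delta 0.02 deg -> wy -0.0004
tilt fix rotvec for axis down (tool): [0.0006 0.     0.0002]
shift after turn [ 0.3 30.3  0.9]
```

View pics/s13.png

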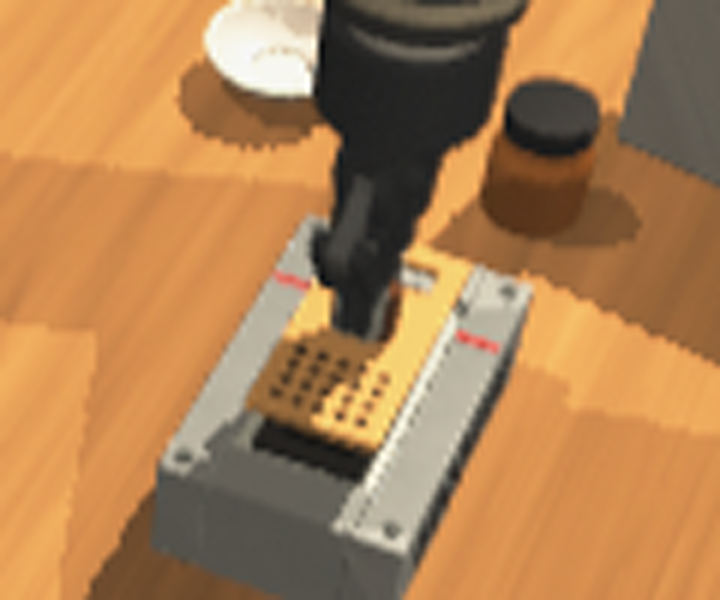

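>>> {"op": "drive_tool", "data": {"targets": [{"x": 0.3, "y": 4, "z": 0.8, "wx": 0, "wy": 0, "wz": 0, "claw": 0}, {"x": 0, "y": 4, "z": 0, "wx": 0, "wy": 0, "wz": 0, "claw": 0}, {"x": 0, "y": 4, "z": 0, "wx": 0, "wy": 0, "wz": 0, "claw": 0}, {"x": 0, "y": 4, "z": 0, "wx": 0, "wy": 0, "wz": 0, "claw": 0}, {"x": 0, "y": 0, "z": 0, "wx": 0, "wy": 0, "wz": 0, "claw": 0}, {"x": 0, "y": 0, "z": 0, "wx": 0, "wy": 0, "wz": 0, "claw": 0}]}}

```text
t: 15.93
ee_pos: [0.6091, 0.208, 0.0801]
orientation: [0.498, -0.498, -0.502, 0.502]
force: [-0.1, 0.0, -4.6]
finger_gap: 0.0108
```

```bash
python3 - <<'E'
from h import *
goal((.6095,.2081,.0667),90.5)
c=cam('scene'); cv2.imwrite('pics/s14.png',cv2.resize(c['img'][110:210,320:440,::-1],(720,600),interpolation=2))
E
```

```text
t 15.93 pos [0.6091 0.208  0.0801] xyaw 90.47 approach [-6.e-04 -2.e-04 -1.e+00] gap 0.0108 F [-0.1  0.  -4.6] q [0.33 0.57 0.11 1.11 0.   0.32]
shift mm tool xyz [ 0.1 13.4 -0.4] world yaw delta 0.03 deg -> wy -0.0005
tilt fix rotvec for axis down (tool): [-0.0006 -0.     -0.0002]
shift after turn [ 0.1 13.4 -0.4]
```

View pics/s14.png

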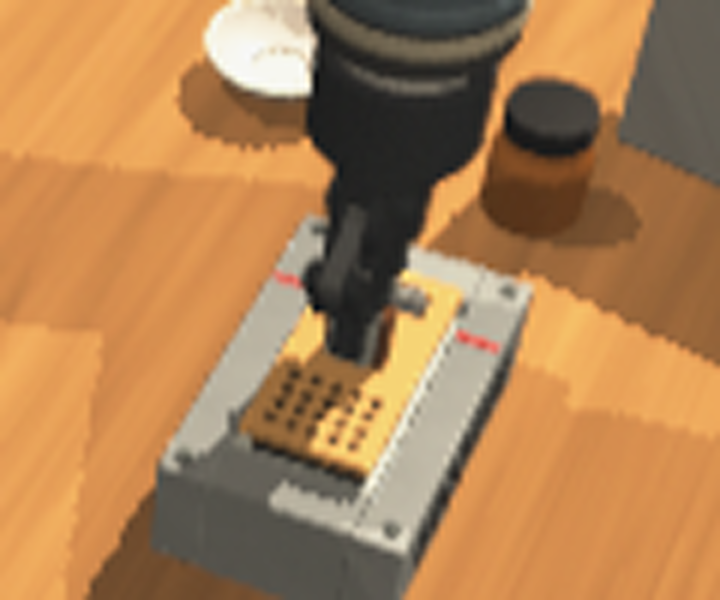

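The stud has come up through the slot (about 410,298 in the crop) with no contact force. Continue to just above the seal, which should engage at TCP z of about 0.070.

>>> {"op": "drive_tool", "data": {"targets": [{"x": 0, "y": 3, "z": 0, "wx": 0, "wy": 0, "wz": 0, "claw": 0}, {"x": 0, "y": 3, "z": 0, "wx": 0, "wy": 0, "wz": 0, "claw": 0}, {"x": 0, "y": 3, "z": 0, "wx": 0, "wy": 0, "wz": 0, "claw": 0}, {"x": 0, "y": 0, "z": 0, "wx": 0, "wy": 0, "wz": 0, "claw": 0}, {"x": 0, "y": 0, "z": 0, "wx": 0, "wy": 0, "wz": 0, "claw": 0}]}}

```text
t: 16.4
ee_pos: [0.6092, 0.208, 0.0712]
orientation: [0.498, -0.498, -0.502, 0.502]
force: [-0.2, -0.5, -3.4]
finger_gap: 0.0112
```

```bash
python3 - <<'E'
from h import *
goal((.6095,.2081,.0667),90.5)
E
```

```text
t 16.4 pos [0.6092 0.208  0.0712] xyaw 90.47 approach [-5.e-04 -2.e-04 -1.e+00] gap 0.0112 F [-0.2 -0.5 -3.4] q [0.33 0.58 0.09 1.09 0.   0.32]
shift mm tool xyz [ 0.1  4.5 -0.3] world yaw delta 0.03 deg -> wy -0.0005
tilt fix rotvec for axis down (tool): [-0.0005 -0.     -0.0002]
shift after turn [ 0.1  4.5 -0.3]
```

>>> {"op": "drive_tool", "data": {"targets": [{"x": 0, "y": 1, "z": 0, "wx": 0, "wy": 0, "wz": 0, "claw": 0}, {"x": 0, "y": 1, "z": 0, "wx": 0, "wy": 0, "wz": 0, "claw": 0}, {"x": 0, "y": 1, "z": 0, "wx": 0, "wy": 0, "wz": 0, "claw": 0}, {"x": 0, "y": 0, "z": 0, "wx": 0, "wy": 0, "wz": 0, "claw": 0}, {"x": 0, "y": 0, "z": 0, "wx": 0, "wy": 0, "wz": 0, "claw": 0}]}}

```text
t: 16.82
ee_pos: [0.6095, 0.2081, 0.069]
orientation: [-0.498, 0.498, 0.502, -0.502]
force: [-3.0, -0.9, 4.2]
finger_gap: 0.0112
```

>>> {"op": "drive_tool", "data": {"targets": [{"x": 0, "y": 1, "z": 0, "wx": 0, "wy": 0, "wz": 0, "claw": 0}, {"x": 0, "y": 0.5, "z": 0, "wx": 0, "wy": 0, "wz": 0, "claw": 0}, {"x": 0, "y": 0, "z": 0, "wx": 0, "wy": 0, "wz": 0, "claw": 0}, {"x": 0, "y": 0, "z": 0, "wx": 0, "wy": 0, "wz": 0, "claw": 0}]}}

```text
t: 17.15
ee_pos: [0.6095, 0.2081, 0.0676]
orientation: [-0.498, 0.498, 0.502, -0.502]
force: [-2.1, -1.7, 7.5]
finger_gap: 0.0105
```

>>> {"op": "drive_tool", "data": {"targets": [{"x": 0, "y": 1, "z": 0, "wx": 0, "wy": 0, "wz": 0, "claw": 0}, {"x": 0, "y": 0, "z": 0, "wx": 0, "wy": 0, "wz": 0, "claw": 0}, {"x": 0, "y": 0, "z": 0, "wx": 0, "wy": 0, "wz": 0, "claw": 0}]}}

```text
t: 17.4
ee_pos: [0.6096, 0.2081, 0.0668]
orientation: [-0.498, 0.498, 0.502, -0.502]
force: [-2.7, -1.2, 8.2]
finger_gap: 0.0111
```

>>> {"op": "drive_tool", "data": {"targets": [{"x": 0, "y": 1, "z": 0, "wx": 0, "wy": 0, "wz": 0, "claw": 0}, {"x": 0, "y": 0, "z": 0, "wx": 0, "wy": 0, "wz": 0, "claw": 0}, {"x": 0, "y": 0, "z": 0, "wx": 0, "wy": 0, "wz": 0, "claw": 0}]}}

```text
t: 17.65
ee_pos: [0.6095, 0.2081, 0.0667]
orientation: [-0.498, 0.498, 0.502, -0.502]
force: [-9.3, -3.7, 21.6]
finger_gap: 0.011
```

```bash
python3 - <<'E'
from h import *
goal((.6095,.2081,.0667),90.5)
c=cam('scene','s15f.png'); cv2.imwrite('pics/s15.png',cv2.resize(c['img'][110:210,320:440,::-1],(720,600),interpolation=2))
goal((.6095,.2081,.0667),90.5)
E
```

```text
t 17.65 pos [0.6095 0.2081 0.0667] xyaw 90.47 approach [ 1.3e-03  5.0e-04 -1.0e+00] gap 0.011 F [-9.3 -3.7 21.6] q [0.33 0.58 0.08 1.07 0.   0.32]
shift mm tool xyz [-0. -0.  0.] world yaw delta 0.03 deg -> wy -0.0005
tilt fix rotvec for axis down (tool): [ 0.0013 -0.      0.0005]
shift after turn [-0. -0.  0.]
t 17.7 pos [0.6095 0.2081 0.0667] xyaw 90.47 approach [ 1.3e-03  5.0e-04 -1.0e+00] gap 0.0109 F [-8.6 -2.7 20.8] q [0.33 0.58 0.08 1.07 0.   0.32]
shift mm tool xyz [-0. -0.  0.] world yaw delta 0.03 deg -> wy -0.0006
tilt fix rotvec for axis down (tool): [ 0.0013 -0.      0.0005]
shift after turn [-0. -0.  0.]
```

View pics/s15.png

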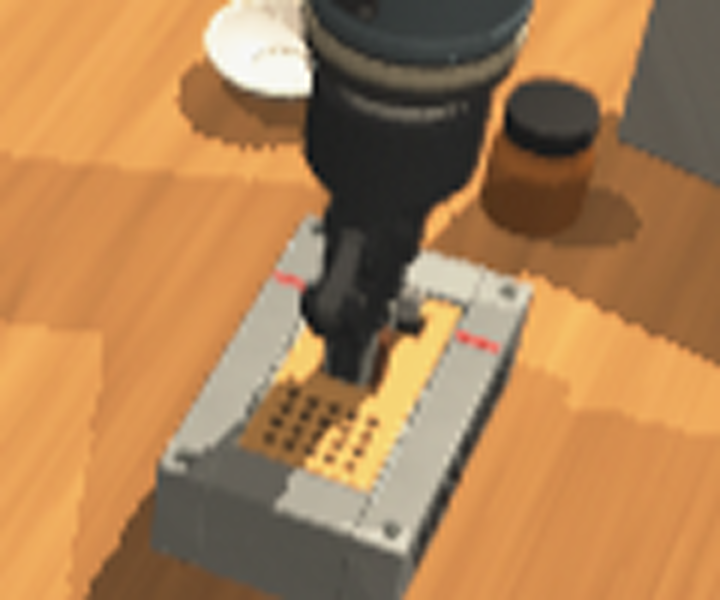

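View pics/s15f.png

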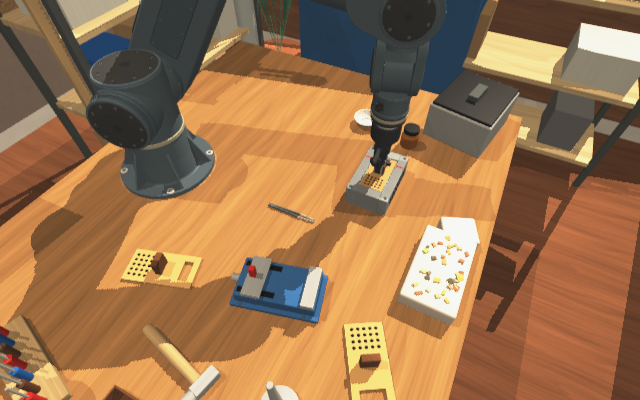

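>>> {"op": "drive_tool", "data": {"targets": [{"x": 0, "y": 0.2, "z": 0, "wx": 0, "wy": 0, "wz": 0, "claw": 0}, {"x": 0, "y": 0, "z": 0, "wx": 0, "wy": 0, "wz": 0, "claw": 0}, {"x": 0, "y": 0, "z": 0, "wx": 0, "wy": 0, "wz": 0, "claw": 0}, {"x": 0, "y": 0, "z": 0, "wx": 0, "wy": 0, "wz": 0, "claw": 0}, {"x": 0, "y": 0, "z": 0, "wx": 0, "wy": 0, "wz": 0, "claw": 0}, {"x": 0, "y": 0, "z": 0, "wx": 0, "wy": 0, "wz": 0, "claw": 0}]}}

```text
t: 18.2
ee_pos: [0.6096, 0.2081, 0.0667]
orientation: [-0.498, 0.498, 0.503, -0.502]
force: [-11.1, -2.9, 23.6]
finger_gap: 0.0109
```

```bash
python3 - <<'E'
from h import *
s=arm.sense();print(s['ee_pos'],s['force'],s['finger_gap'])
print(arm.job_done()); s=arm.sense();print(s['t'],s['ee_pos'],s['force'])
E
```

```text
[0.60955212 0.20812117 0.06665648] [-11.11321416  -2.89448548  23.62247813] 0.01094988201699464
the job is handed in; nothing more can be done
None
the job is handed in; nothing more can be done
```

The job is handed in at about 18 s. The brass cover is in the dust box recess, flush with the rim, and the arm is still gripping it and pressing down. No verdict was reported.

**What I did:** I turned the stud about 65° clockwise onto the red marks and pulled the jaw open about 30 mm by its post. Then I lifted the cover out by its grip, lowered it over the stud and pressed it onto the ledge.

**Last checks:**
- **Push:** vertical force was steady at 21 to 24 N. It jumped from 8 to 22 N while the tool height stopped at 66.7 mm, where I expected the cover to meet the ledge.
- **Position:** the tool was within about 0.1 mm of the target, and its yaw and tilt were well under 0.01 rad. These are tool readings; I did not measure the cover's own position again once it was seated.
- **Pictures:** the final scene picture shows the cover flush, the stud through the slot and the jaw open. The tweezers, jar, hammer, mandrel and dish look where they were, though part of the dish is hidden by the arm.
- **Sideways load:** about 11 N remained in the wrist reading at the end, but nothing visibly moved.

No check failed or disagreed.

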